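# Rock the seized grinding bit off the glass grinder

## Robot

A 6-joint arm with a two-finger parallel gripper is mounted at the origin on the work surface. World frame = base frame: x ahead of the robot, y to its left, z up, the work surface at z = 0. Lengths are in mm, angles in rad, forces in N, time in s.
With the tool pointing down it reaches from about 350 to 975 mm from the base axis. Payload 7.1 kg.
Tool frame: the origin (TCP) lies at the centre of the arm's flange, where the gripper is bolted on; the fingertips stand 182 mm ahead of it and the grasp point (between the pads) lies 163 mm ahead of it; z points along the fingers, y is the line along which they close (so a half turn about z gives the same grasp; the last joint's range is limited). The gripper opens to 88 mm and grips with 3 to 60 N. Pads are 20 mm wide; open, the fingers measure 115 mm over their backs; the gripper's body (75 mm by 178 mm) begins 61 mm behind the grasp point.
Start: joints at [1.326, 0.423, 1.63, -0, 1.089, -0.019], TCP at [139.898, 609.126, 404.675] pointing down, gripper open.
Joint ranges: [-3, 3], [-0.9, 2.11], [0.09, 2.58], [-1.31, 4.45], [0.11, 2.69], [-2.54, 2.54]. Speed limits (rad/s): [2.39, 2.39, 3.01, 3.14, 3.14, 3.14].

## Interface

Orientations are given as a rotation vector (axis times angle).
In Python, from workcell import readout, get_image, ctrl gives the robot as it stands.
- The arm moves only by the tool step_arm, never from a script. Its argument "targets" is a list that holds one entry, the list of rows, each a list of 7 numbers: the shift along the world's x, y, z as a fraction of full scale, then the turn, a rotation vector about the world's x, y, z as a fraction of full scale, then the opening, from 0 (shut) to 1 (fully open). In form: [[[dx, dy, dz, wx, wy, wz, claw], ...]]. A call has exactly 5 rows; each row shifts and turns the commanded pose from where the row before left it; what a row does not reach is not made up. Full scale, the value 1, is 0.05 m for a shift and 4 degrees for a turn. A row lasts 1/8 s, in which the tool goes at most 62.5 mm and 10.7 degrees, less where a joint would pass 70% of its speed; a pose out of reach is approached as far as the arm can. A call with a number of a shift or a turn outside -1 to 1 is refused whole. A call with a gripper value outside its range is refused whole. The fingers move at their own pace and stop on an object; the grip force is fixed at half the most. Time passes only in rows, so rows that do not move let the fingers close, or fill a call up. It gives the time, the measured TCP pose, the force, the opening and the grip force at its end, in the units of the state.
- readout.get_obs(): the state, without advancing time (a new reading comes with each control period).
- get_image(name): name is "scene" or "top" or "wrist"; returns a dict with "pixels" (480x640x3 uint8, red, green, blue), "intrinsics" (3x3 intrinsics, pixels), "extrinsics" (4x4, takes a point from world to camera coordinates). Camera axes: x right, y down, z forward; pixel columns grow to the right and rows downward; lengths in mm; the calibration is good to about 2 mm. The wrist camera is an equidistant fisheye: a pixel r from the principal point sees the ray r / f radians off the axis. A picture is of the moment at which its call begins. There is no depth.
- ctrl.close_job(): hands the job in; it is judged then, once.
The state is a dict: "t": time; "qpos": joint angles; "qvel": joint speeds; "joint_torque": joint torques, N m; "ee_pos": TCP position; "orientation": TCP orientation; "ft_force": force on the tool from outside, world axes, zero at the start; "moment": the same for the moment, N m; "width": finger opening in mm; "grasp_force": force on a finger pad.
Only numpy, scipy, OpenCV 4.12 (cv2) and the standard library are available. Lean on these libraries where they do the work, as an engineer would, in place of code of your own. Each camera call takes 0.05 s, during which the arm holds its last target. There are 200 camera calls.

## Task

The grinding bit has seized on the glass grinder: first slide the eye shield straight up out of its slotted posts by its top edge and stand it in the empty slot of the wooden glass rack, then grip the bit and rock it side to side, easing it upward a little with each swing, until it comes free of the shaft. A straight pull would lift the whole machine, so keep the grinder standing where it is and leave the other things on the bench alone. Finish while holding the bit: still, upright and just clear above the shaft tip, without letting go.

Things in the scene. Friction and masses are not known exactly. Their poses are not given: they have to be found in the camera images.
- grinder: Bench glass grinder, loose on rubber feet, 2.2 kg: blue housing, white tray 224 (x) x 204 (y) mm. Origin: centre of its underside; x points from its switch side to its back, z up. Dark grid worktop 100 mm above the origin. Two black slotted posts for the shield rise 38 mm above the grid at x = -42 mm (15 mm thick along x), y = +-51 to +-67 mm. The shaft with the bit is at x = +22 mm, y = 0.
- shaft_tip (a point): Top end of the grinder's steel shaft, on its axis, 27 mm above the grid; hidden in the bit while that is seated. Axes as the grinder's. The upper 14 mm of the shaft has four sprung segments that grip the bit's bore. The bit tips on it by up to 14 degrees but does not turn about it. A shoulder 12 mm above the grid carries the seated bit.
- bit: Grinding bit, dark grit band, brass ends: 25 mm across, 26 mm tall, 80 g. Origin: centre of its underside; z up its axis. Seated: underside 12 mm above the grid. A straight pull takes 28 to 36 N and lifts the grinder. Tipping it to and fro about its own middle, 6 to 10 degrees each way, in any direction, breaks the friction; 0.5 to 1 mm of lift per swing walks it off. Free after 14 mm.
- shield: Clear eye shield, upright sheet 120 mm wide (its y), 4 mm thick (its x), 95 mm tall, 90 g; its top edge is an orange bar 10 mm thick, 12 mm tall, full width: grip it there by its two faces. Origin: middle of its lower edge, z up. At the start it stands on the grid in the posts' slots (6.6 mm wide, 38 mm deep), axes as the grinder's. Both faces are alike.
- shield_seat (a point): Where the middle of the shield's lower edge stands at the start, on the grid between the posts, 100 mm above the grinder's underside. Axes as the grinder's.
- rack: Wooden rack for glass, fixed: base 130 (x) x 150 (y) x 18 mm with two rows (y = +-35 mm) of upright dowels, 8 mm thick, 55 mm tall above the base, 22 mm apart along x, making four slots along y, each 14 mm clear. Origin: centre of its underside. Three slots hold short coloured panes, tops at most 78 mm above the bench.
- free_slot (a point): Middle of the rack's empty slot (second from the green pane's side), on the base's top face, 18 mm above the bench; axes as the rack's: x across the slot, y along it, z up. A sheet stood here may lean a few degrees against the dowels.
- pane_green: Green glass pane 92 x 56 x 5 mm standing in the rack (bystander). Origin: middle of its lower edge.
- pane_amber: Amber glass pane 84 x 60 x 5 mm standing in the rack (bystander). Origin: middle of its lower edge.
- pane_blue: Blue glass pane 96 x 58 x 5 mm standing in the rack (bystander). Origin: middle of its lower edge.
- offcut: Red glass offcut 34 x 46 x 4 mm lying on the grinder's grid behind the bit (bystander). Origin: centre of its underside.
- cutter: Glass cutter, yellow handle, 136 mm long, 15 mm thick, lying on the bench (bystander). Origin under its middle.
- foil_roll: Roll of copper foil, 60 mm across, 10 mm tall, lying flat (bystander). Origin: centre of its underside.
- oil_jar: Amber glass jar 60 mm across, 85 mm tall (bystander). Origin: centre of its underside.
- solder_spool: Grey spool 52 mm across, 40 mm tall (bystander). Origin: centre of its underside.
Mind the look-alikes: they are no part of the job. Of the things shaped like the shield, the clear one is meant.

How it is judged:
By the outcome, as a careful person would: the job done as asked, in the order asked, and still so for the second after the job is handed in, while the arm keeps its last pose, push and grip.
It also fails if it takes over 67 s, if anything falls off the work surface, if the arm or the gripper's body presses on something with over 40 N, if the wrist force passes 120 N, or if a joint passes its speed limit or range.

## Working session

There is one attempt and no reset: what is moved stays moved. The work goes in short steps, Python scripts to look and compute and a tool call to move; the robot and the scene stay as the last step left them, time stands still between calls to the robot, and variables do not carry over. Pictures are saved under pics/ and viewed, at most 10 in all, crops included, and the job is handed in when it is done.

Besides the shell and the picture viewer there is one more tool, called after "Call:" as name(argument=value, ...), one argument or row to a line, values as JSON. step_arm: Moves the arm, as the interface text tells. Shift numbers are shares of 0.05 m and turn numbers shares of 4 degrees, none past 1 either way. Its arguments: {"type":"object","properties":{"targets":{"type":"array"}},"required":["targets"]}

```bash
mkdir -p pics
cat > h.py <<'E'
import numpy as np, cv2
from workcell import readout, get_image, ctrl
def grab(n,f):
    im=get_image(n); cv2.imwrite(f'pics/{f}.png',im['pixels'][:,:,::-1]); np.savez(f'pics/{f}.npz',K=im['intrinsics'],E=im['extrinsics'],p=im['pixels']); return im
def load(f): return np.load(f'pics/{f}.npz')
def ray(d,u,v,fish=False):
    K,E=d['K'],d['E']; x=(u-K[0,2])/K[0,0]; y=(v-K[1,2])/K[1,1]
    if fish:
        r=np.hypot(x,y); s=np.sin(r)/r if r>1e-9 else 1; c=np.array([x*s,y*s,np.cos(r)])
    else: c=np.array([x,y,1.])
    R=E[:3,:3]; return -R.T@E[:3,3], R.T@c
def onz(d,u,v,z,fish=False):
    o,r=ray(d,u,v,fish); return o+r*(z-o[2])/r[2]
def tri(*os):
    A=np.zeros((3,3));b=np.zeros(3)
    for o,r in os:
        r=r/np.linalg.norm(r);M=np.eye(3)-np.outer(r,r);A+=M;b+=M@o
    return np.linalg.solve(A,b)
def proj(d,P,fish=False):
    c=d['E'][:3,:3]@np.asarray(P,float)+d['E'][:3,3];K=d['K']
    if fish:
        t=np.arctan2(np.hypot(c[0],c[1]),c[2]);s=t/np.hypot(c[0],c[1]);return K[0,2]+K[0,0]*c[0]*s,K[1,2]+K[1,1]*c[1]*s
    return K[0,2]+K[0,0]*c[0]/c[2],K[1,2]+K[1,1]*c[1]/c[2]
E
python3 - <<'E'
from h import *
for n in('scene','top'):
    grab(n,n+'0'); d=load(n+'0'); print(n,d['K'][0,0],ray(d,320,240))
print(readout.get_obs())
E
```

```text
scene 544.1205635936766 (array([1291.71174754,  -59.41128443,  970.90476487]), array([-0.66865723,  0.06062625, -0.74121954]))
top 463.0345064176594 (array([ 309.27324067,   -4.99063673, 1232.19703688]), array([ 0.15922493,  0.01969148, -0.9870565 ]))
{'t': 0.1, 'qpos': array([ 1.32603850e+00,  4.23770278e-01,  1.63060728e+00, -1.35422436e-05,
        1.08860088e+00, -1.89563781e-02]), 'qvel': array([-2.31284575e-04, -1.11889085e-03, -1.34572085e-03,  7.90832892e-05,
        8.54845150e-04, -6.62008462e-04]), 'joint_torque': array([ 1.87195797e-04, -5.45617425e+01, -2.74323893e+01,  6.45760400e-02,
        1.88656838e-02, -4.99445639e-05]), 'ee_pos': array([139.81863188, 608.90190859, 403.97807471]), 'orientation': array([-3.53905978e-01, -3.12142279e+00,  2.16025300e-03]), 'ft_force': array([ 0.40294311,  1.07236477, -0.08241974]), 'moment': array([-0.0006806 , -0.03472457, -0.06143902]), 'grasp_force': 0.0, 'width': 87.61701061585305}
```

View pics/scene0.png

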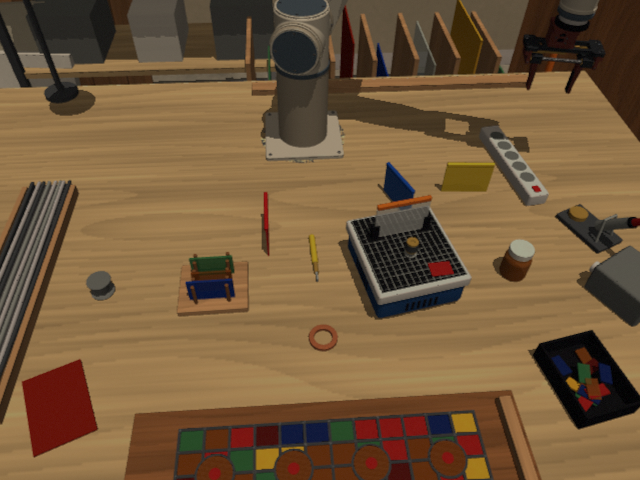

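View pics/top0.png

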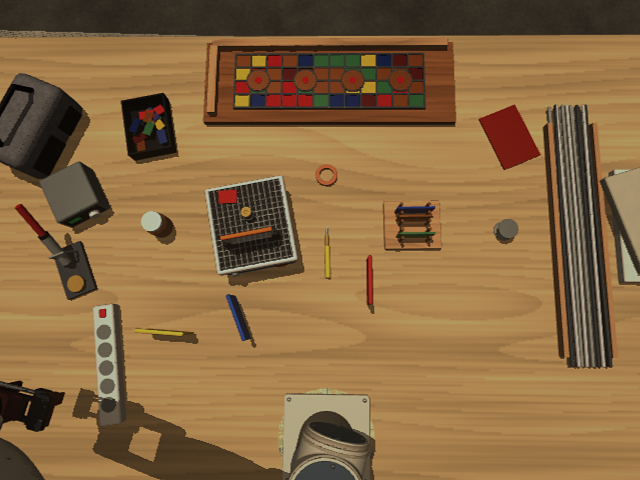

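Candidates for the shield: the clear sheet with the orange bar at scene (405,202) / top (246,235), the red sheet (267,222)/(370,282), the blue sheet (398,183)/(237,317) and the yellow sheet (467,177)/(165,332). I choose the clear one in the grinder's posts. The rack is at top (413,225), with green at (417,234), blue at (415,210), and the bit at top (246,212).

Run:
```python
from h import *
t=load('top0');s=load('scene0')
def bl(d,lo,hi,box):
    h=cv2.cvtColor(d['p'],cv2.COLOR_RGB2HSV);m=cv2.inRange(h,lo,hi);k=np.zeros_like(m);x0,y0,x1,y1=box;k[y0:y1,x0:x1]=m[y0:y1,x0:x1];return k
for d,b,n in((t,(205,215,285,250),'top'),(s,(370,190,440,215),'scene')):
    m=bl(d,(5,170,120),(18,255,255),b);p=cv2.findNonZero(m);r=cv2.minAreaRect(p);print(n,len(p),r);print(cv2.boxPoints(r).round(1).tolist())
a=cv2.resize(t['p'][170:285,195:310],(400,400),interpolation=3)
b=cv2.resize(t['p'][190:260,375:450],(400,373),interpolation=3)
c=cv2.resize(s['p'][180:320,340:480],(400,400),interpolation=3)
e=cv2.resize(s['p'][240:320,170:260],(400,355),interpolation=3)
o=np.zeros((600,800,3),np.uint8);q=lambda i:cv2.resize(i,(400,300))
o=np.vstack([np.hstack([cv2.resize(a,(400,300)),q(b)]),np.hstack([q(c),q(e)])]);cv2.imwrite('pics/crop.png',o[:,:,::-1])
```

```text
top 198 ((243.97169494628906, 224.84906005859375), (20.08745002746582, 51.969364166259766), 79.3803482055664)
[[216.60000610351562, 219.8000030517578], [267.70001220703125, 210.1999969482422], [271.3999938964844, 229.89999389648438], [220.3000030517578, 239.5]]
scene 207 ((404.0735778808594, 201.3924560546875), (3.9929184913635254, 54.91798400878906), 79.3803482055664)
[[376.70001220703125, 204.5], [430.70001220703125, 194.39999389648438], [431.3999938964844, 198.3000030517578], [377.5, 208.39999389648438]]
```

View pics/crop.png

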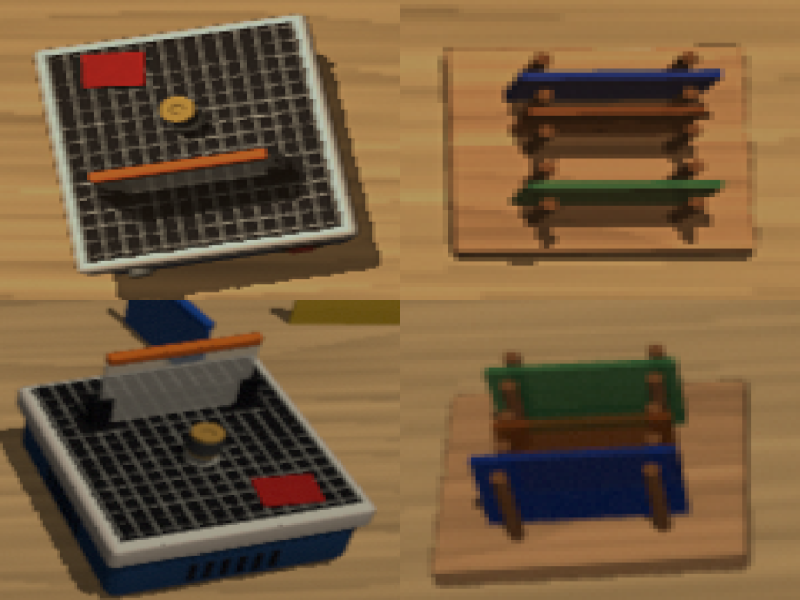

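The close crop confirms it: the clear sheet with the orange bar stands in the grinder's black posts, with the brass bit in front and the red offcut beyond. In the rack, the row between green (near the robot) and amber is empty.

Run:
```python
from h import *
np.set_printoptions(precision=1,suppress=True)
t=load('top0');s=load('scene0')
T=lambda x,y:(195+x/3.478,170+y/2.609)
S=lambda x,y:(340+x/400*140,180+(y-300)/300*140)
# bar
L=tri(ray(t,*T(90,178)),ray(s,*S(107,358)));R=tri(ray(t,*T(268,154)),ray(s,*S(262,339)))
# order check: scene left = world -y?
print('same',L,R)
L=tri(ray(t,*T(90,178)),ray(s,*S(262,339)));R=tri(ray(t,*T(268,154)),ray(s,*S(107,358)))
print('swap',L,R,'bar len',np.linalg.norm(L-R),'yaw',np.degrees(np.arctan2(-(L-R)[0],(L-R)[1])))
for z in(189,195):
  a,b=onz(t,*T(90,178),z),onz(t,*T(268,154),z);print(z,a,b,(a+b)/2,np.linalg.norm(a-b),np.degrees(np.arctan2(-(a-b)[0],(a-b)[1])))
c=[onz(t,*T(*p),102) for p in((37,52),(302,17),(355,235),(80,270))];print('tray',np.array(c),np.mean(c,0),[np.linalg.norm(c[i]-c[i-1]) for i in range(4)])
print('bit top',onz(t,*T(178,106),138),onz(s,*S(208,431),138))
Rk=lambda x,y:(375+(x-400)/5.333,190+y/4.286)
c=[onz(t,*Rk(*p),18) for p in((447,47),(742,45),(752,250),(455,250))];print('rack',np.array(c),np.mean(c,0),[np.linalg.norm(c[i]-c[i-1]) for i in range(4)])
print('green',onz(t,*Rk(525,190),74),onz(t,*Rk(722,182),74));print('amber',onz(t,*Rk(525,110),78),onz(t,*Rk(708,110),78))
```

```text
same [479.7 188.8 179. ] [510.6 177.8 217.7]
swap [481.  245.8 186.5] [502.6 127.7 188.9] bar len 120.02049022995017 yaw 10.37712054389071
189 [480.3 243.4 189. ] [502.4 126.2 189. ] [491.4 184.8 189. ] 119.29485585277466 10.67595588265669
195 [479.3 242.  195. ] [501.3 125.4 195. ] [490.3 183.7 195. ] 118.60872551515418 10.67595588265667
tray [[618.2 308.2 102. ]
 [653.9 115.7 102. ]
 [441.3  73.5 102. ]
 [406.8 267.4 102. ]] [530.1 191.2 102. ] [np.float64(215.38291910457167), np.float64(195.78828984185543), np.float64(216.81422080931785), np.float64(197.0005155372594)]
bit top [556.9 196.7 138. ] [555.5 199.8 138. ]
rack [[ 612.3 -151.1   18. ]
 [ 614.2 -298.8   18. ]
 [ 484.8 -299.6   18. ]
 [ 483.9 -153.4   18. ]] [ 548.8 -225.8   18. ] [np.float64(128.42598837052677), np.float64(147.67216656872102), np.float64(129.34095676398036), np.float64(146.1833185945082)]
green [ 511.8 -180.2   74. ] [ 517.1 -273.2   74. ]
amber [ 559.2 -180.4   78. ] [ 559.6 -267.    78. ]
```

Call:
step_arm(
  targets=[
    [[0.35, -0.42, 0, 0, 0, -0.83, 1], [0.35, -0.42, 0, 0, 0, -0.83, 1], [0.35, -0.42, 0, 0, 0, -0.83, 1], [0.35, -0.42, 0, 0, 0, -0.83, 1], [0.35, -0.42, 0, 0, 0, -0.83, 1]],
  ],
)

```text
t: 0.72
ee_pos: [228.4, 502.1, 404.5]
orientation: [0.807, 3.036, -0.001]
ft_force: [1.2, 0.1, 0.4]
width: 88.3
grasp_force: 0.0
```

Call:
step_arm(
  targets=[
    [[0.35, -0.42, 0, 0, 0, -0.83, 1], [0.35, -0.42, 0, 0, 0, -0.83, 1], [0.35, -0.42, 0, 0, 0, -0.83, 1], [0.35, -0.42, 0, 0, 0, -0.83, 1], [0.35, -0.42, 0, 0, 0, -0.83, 1]],
  ],
)

```text
t: 1.35
ee_pos: [315.6, 397.0, 404.5]
orientation: [1.237, 2.888, -0.001]
ft_force: [-0.4, 1.2, -0.9]
width: 87.9
grasp_force: 0.0
```

Call:
step_arm(
  targets=[
    [[0.35, -0.42, 0, 0, 0, -0.83, 1], [0.35, -0.42, 0, 0, 0, -0.83, 1], [0.35, -0.42, 0, 0, 0, -0.83, 1], [0.35, -0.42, 0, 0, 0, -0.83, 1], [0.35, -0.42, 0, 0, 0, -0.83, 1]],
  ],
)

```text
t: 1.98
ee_pos: [402.7, 292.0, 404.5]
orientation: [-1.641, -2.679, 0.001]
ft_force: [0.8, 0.3, 0.8]
width: 87.7
grasp_force: 0.0
```

Call:
step_arm(
  targets=[
    [[0.35, -0.42, 0, 0, 0, -0.83, 1], [0.35, -0.42, 0, 0, 0, -0.83, 1], [0.35, -0.42, 0, 0, 0, -0.83, 1], [0.35, -0.42, 0, 0, 0, -0.83, 1], [0.35, -0.42, 0, 0, 0, -0.83, 1]],
  ],
)

```text
t: 2.6
ee_pos: [489.8, 187.1, 404.5]
orientation: [-2.011, -2.414, 0.001]
ft_force: [-0.1, -0.1, 0.2]
width: 87.8
grasp_force: 0.0
```

```bash
cat >> h.py <<'E'
from scipy.spatial.transform import Rotation as Ro
def st():
    o=readout.get_obs();R=Ro.from_rotvec(o['orientation']).as_matrix()
    print('t %.2f'%o['t'],'tcp',o['ee_pos'].round(1),'grasp',(o['ee_pos']+163*R[:,2]).round(1),'z',R[:,2].round(4),'yaw_y %.2f'%np.degrees(np.arctan2(R[1,1],R[0,1])),'F',o['ft_force'].round(1),'M',o['moment'].round(2),'w %.1f g %.1f'%(o['width'],o['grasp_force']),'q',o['qpos'].round(2))
    return o,R
E
python3 - <<'E'
from h import *
grab('wrist','w1');st();d=load('w1');print(d['K']);print(ray(d,320,240,True))
for p in((491,184.5,195),(480,242.7,195),(502,126,195),(555,197.5,138)): print(p,proj(d,p,True))
E
```

```text
t 2.65 tcp [491.4 185.5 404.7] grasp [491.6 185.3 241.7] z [ 9.0e-04 -1.2e-03 -1.0e+00] yaw_y 10.24 F [ 1.3 -1.4  0.3] M [-0.1  -0.01 -0.02] w 87.8 g 0.0 q [ 0.34  0.28  1.85 -0.    1.01  0.16]
[[371.64829954   0.         315.41610166]
 [  0.         371.64829954 238.48937278]
 [  0.           0.           1.        ]]
(array([475.22890976, 267.75073689, 384.92181613]), array([ 0.0658053 , -0.29474286, -0.95330809]))
(491, 184.5, 195) (np.float64(316.576609943321), np.float64(282.01496582209114))
(480, 242.7, 195) (np.float64(316.0607659266126), np.float64(175.66331092067531))
(502, 126, 195) (np.float64(316.8644103097157), np.float64(367.4759501307551))
(555, 197.5, 138) (np.float64(407.5967860770232), np.float64(247.08482557441758))
```

View pics/w1.png

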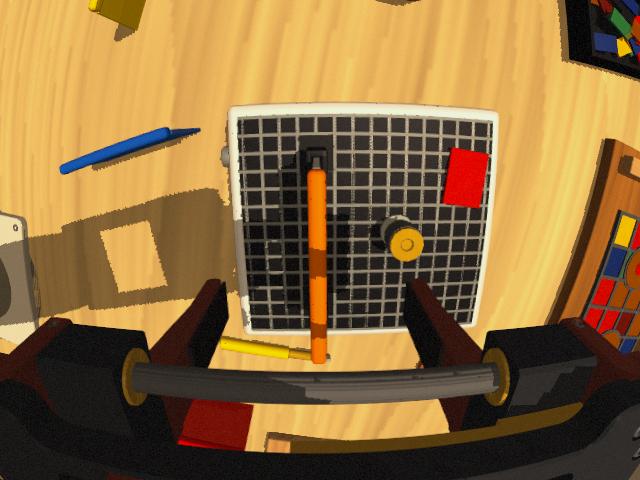

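The wrist view shows the orange bar running from (317,170) to (319,362) between the fingers, and the bit top at (406,243). Both agree with the estimates.

Run:
```python
from h import *
np.set_printoptions(precision=1,suppress=True)
d=load('w1')
a,b=onz(d,317,169,195,True),onz(d,319,362,195,True);print(a,b,(a+b)/2,np.linalg.norm(a-b),np.degrees(np.arctan2(-(a-b)[0],(a-b)[1])))
h=cv2.cvtColor(d['p'],cv2.COLOR_RGB2HSV);m=cv2.inRange(h,(12,120,120),(25,255,255));m[:210]=0;m[275:]=0;m[:,:370]=0;m[:,440:]=0
r=cv2.minAreaRect(cv2.findNonZero(m));print(r,onz(d,*r[0],138,True))
st()
```

```text
[479.8 246.2 195. ] [502.5 130.5 195. ] [491.2 188.4 195. ] 117.85895768660869 11.087886466700265
((406.6470947265625, 244.4117889404297), (32.49977493286133, 33.46991729736328), 14.03624439239502) [553.8 199.3 138. ]
t 2.65 tcp [491.4 185.5 404.7] grasp [491.6 185.3 241.7] z [ 0. -0. -1.] yaw_y 10.24 F [ 1.3 -1.4  0.3] M [-0.1 -0.  -0. ] w 87.8 g 0.0 q [ 0.3  0.3  1.9 -0.   1.   0.2]
```

Call:
step_arm(
  targets=[
    [[0.01, 0, -0.3, 0, 0, 0.1, 1], [0, 0, -0.3, 0, 0, 0, 1], [0, 0, -0.3, 0, 0, 0, 1], [0, 0, -0.15, 0, 0, 0, 1], [0, 0, 0, 0, 0, 0, 1]],
  ],
)

```text
t: 3.28
ee_pos: [490.1, 189.4, 351.3]
orientation: [-1.996, -2.425, 0.002]
ft_force: [0.7, 0.1, 0.4]
width: 88.0
grasp_force: 0.0
```

Call:
step_arm(
  targets=[
    [[0, 0, 0, 0, 0, 0, 0.3], [0, 0, 0, 0, 0, 0, 0], [0, 0, 0, 0, 0, 0, 0], [0, 0, 0, 0, 0, 0, 0], [0, 0, 0, 0, 0, 0, 0]],
  ],
)

```text
t: 3.9
ee_pos: [490.4, 189.1, 352.3]
orientation: [1.997, 2.425, 0.0]
ft_force: [-0.1, -0.9, -0.4]
width: 40.9
grasp_force: 0.0
```

```bash
python3 -c "
from h import *
st()"
```

```text
t 3.90 tcp [490.4 189.1 352.3] grasp [490.5 189.1 189.3] z [ 2.e-04  1.e-04 -1.e+00] yaw_y 11.06 F [-0.1 -0.9 -0.4] M [-0.1   0.07  0.02] w 40.9 g 0.0 q [0.35 0.35 1.89 0.   0.9  0.15]
```

Call:
step_arm(
  targets=[
    [[0, 0, 0, 0, 0, 0, 0], [0, 0, 0, 0, 0, 0, 0], [0, 0, 0, 0, 0, 0, 0], [0, 0, 0, 0, 0, 0, 0], [0, 0, 0, 0, 0, 0, 0]],
  ],
)

```text
t: 4.53
ee_pos: [490.4, 189.1, 352.2]
orientation: [1.997, 2.425, -0.0]
ft_force: [0.8, 0.5, 0.2]
width: 9.8
grasp_force: 30.0
```

```bash
python3 -c "
from h import *
st()"
```

```text
t 4.53 tcp [490.4 189.1 352.2] grasp [490.4 189.1 189.2] z [-0. -0. -1.] yaw_y 11.06 F [0.8 0.5 0.2] M [-0.09  0.   -0.01] w 9.8 g 30.0 q [ 0.35  0.35  1.89 -0.    0.9   0.15]
```

Call:
step_arm(
  targets=[
    [[0, 0, 0.08, 0, 0, 0, 0], [0, 0, 0.16, 0, 0, 0, 0], [0, 0, 0.2, 0, 0, 0, 0], [0, 0, 0.2, 0, 0, 0, 0], [0, 0, 0.2, 0, 0, 0, 0]],
  ],
)

```text
t: 5.15
ee_pos: [490.4, 189.2, 395.1]
orientation: [1.997, 2.425, 0.001]
ft_force: [0.3, 0.4, -0.6]
width: 9.6
grasp_force: 30.0
```

Call:
step_arm(
  targets=[
    [[0, 0, 0.2, 0, 0, 0, 0], [0, 0, 0.2, 0, 0, 0, 0], [0, 0, 0.1, 0, 0, 0, 0], [0, 0, 0, 0, 0, 0, 0], [0, 0, 0, 0, 0, 0, 0]],
  ],
)

```text
t: 5.78
ee_pos: [490.3, 189.1, 418.8]
orientation: [-1.997, -2.425, 0.001]
ft_force: [0.5, 0.5, -0.8]
width: 9.7
grasp_force: 30.0
```

Run:
```python
from h import *
np.set_printoptions(precision=1,suppress=True)
grab('wrist','w2');o,R=st();d=load('w2')
h=cv2.cvtColor(d['p'],cv2.COLOR_RGB2HSV);m=cv2.inRange(h,(5,170,150),(14,255,255));m[:,:290]=0;m[:,345:]=0;m[:100]=0;m[365:]=0
r=cv2.minAreaRect(cv2.findNonZero(m));print(r)
z=o['ee_pos'][2]-157;p=cv2.findNonZero(m)[:,0];print(p[:,1].min(),p[:,1].max(),onz(d,318,p[:,1].min(),z,True),onz(d,318,p[:,1].max(),z,True))
m=cv2.inRange(h,(12,120,120),(25,255,255));m[:210]=0;m[275:]=0;m[:,:370]=0;m[:,440:]=0
r=cv2.minAreaRect(cv2.findNonZero(m));print(r,onz(d,*r[0],138,True))
```

```text
t 5.83 tcp [490.3 189.1 418.7] grasp [490.1 189.  255.7] z [-0. -0. -1.] yaw_y 11.07 F [ 0.6 -0.1 -0.6] M [-0.  0.  0.] w 9.6 g 30.0 q [ 0.3  0.3  1.8 -0.   1.1  0.1]
((316.0, 277.5), (173.0, 24.0), 90.0)
191 364 [480.2 246.  261.7] [495.4 169.3 261.7]
((401.5, 241.5), (31.0, 31.0), 90.0) [554.1 199.7 138. ]
```

Call:
step_arm(
  targets=[
    [[0.1, -0.4, 0, 0, 0, -0.2, 0], [0.1, -0.8, 0, 0, 0, -0.3, 0], [0.1, -0.8, 0, 0, 0, -0.3, 0], [0.1, -0.8, 0, 0, 0, -0.3, 0], [0.1, -0.8, 0, 0, 0, -0.3, 0]],
  ],
)

```text
t: 6.45
ee_pos: [515.4, 7.9, 418.8]
orientation: [-2.113, -2.324, 0.001]
ft_force: [0.5, -0.3, -0.5]
width: 9.5
grasp_force: 30.0
```

Call:
step_arm(
  targets=[
    [[0.1, -0.8, 0, 0, 0, -0.3, 0], [0.1, -0.8, 0, 0, 0, -0.3, 0], [0.1, -0.8, 0, 0, 0, -0.2, 0], [0.1, -0.8, 0, 0, 0, -0.2, 0], [0.05, -0.8, 0, 0, 0, -0.2, 0]],
  ],
)

```text
t: 7.08
ee_pos: [538.0, -192.2, 418.7]
orientation: [-2.209, -2.233, 0.0]
ft_force: [1.0, 0.5, -0.6]
width: 10.2
grasp_force: 30.0
```

Call:
step_arm(
  targets=[
    [[0, -0.4, 0, 0, 0, 0, 0], [0, -0.3, 0, 0, 0, 0, 0], [0, 0, 0, 0, 0, 0, 0], [0, 0, 0, 0, 0, 0, 0], [0, 0, 0, 0, 0, 0, 0]],
  ],
)

```text
t: 7.7
ee_pos: [537.9, -225.0, 419.2]
orientation: [-2.207, -2.235, -0.0]
ft_force: [-0.2, -0.4, -0.5]
width: 9.7
grasp_force: 30.0
```

Run:
```python
from h import *
grab('wrist','w3');st()
```

```text
t 7.75 tcp [ 538.  -225.1  419.3] grasp [ 538.  -225.   256.3] z [ 0.e+00  1.e-04 -1.e+00] yaw_y 0.72 F [-0.2 -0.1 -0.6] M [-0.08  0.05 -0.02] w 9.7 g 30.0 q [-0.42  0.35  1.71  0.    1.08 -0.43]
```

View pics/w3.png

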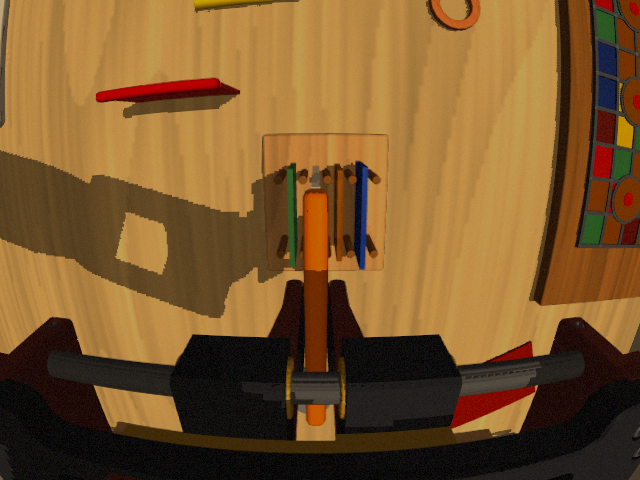

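The wrist view shows the shield bar (316,190–425) over the rack. The green pane is at x≈292, amber at ≈338, blue at ≈362, and the free slot lies between them at ≈315. Rack corners are (264,134), (388,135), (384,270) and (265,269).

Run:
```python
from h import *
np.set_printoptions(precision=1,suppress=True)
d=load('w3')
c=np.array([onz(d,*p,18,True) for p in((264,134),(388,135),(384,270),(265,269))]);print(c,c.mean(0),[np.linalg.norm(c[i]-c[i-1]) for i in range(4)])
for n,p,z in(('green',(292,165),74),('green',(293,266),74),('amber',(338,166),78),('amber',(338,258),78),('blue',(361,163),76),('blue',(361,267),76)):print(n,onz(d,*p,z,True))
cv2.imwrite('pics/w3c.png',cv2.resize(d['p'][120:290,250:400],(705,600)[0:2],interpolation=2)[:,:,::-1])
```

```text
[[ 484.7 -150.9   18. ]
 [ 611.6 -149.6   18. ]
 [ 615.8 -297.9   18. ]
 [ 482.8 -298.1   18. ]] [ 548.7 -224.1   18. ] [np.float64(147.26840200906895), np.float64(126.95181682067772), np.float64(148.2718516465771), np.float64(133.01170025368637)]
green [ 516.9 -177.2   74. ]
green [ 517.5 -271.8   74. ]
amber [ 557.  -177.1   78. ]
amber [ 559.4 -261.8   78. ]
blue [ 577.3 -174.2   76. ]
blue [ 581.6 -271.3   76. ]
```

View pics/w3c.png

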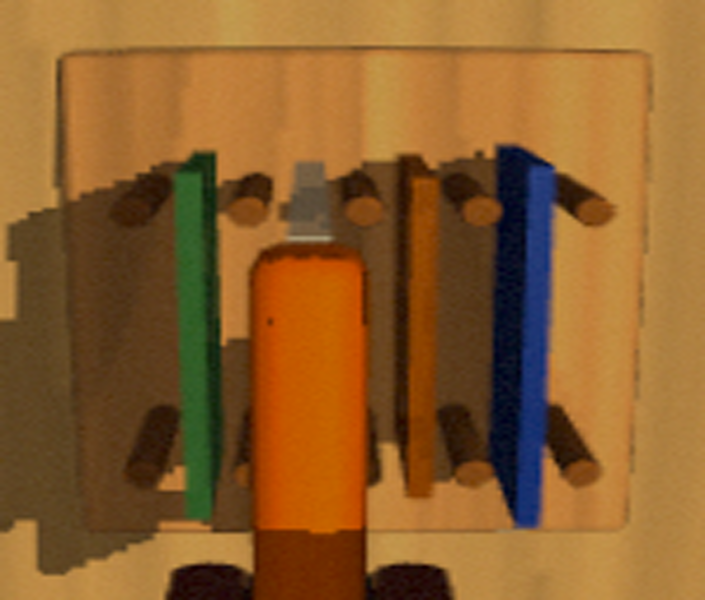

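Run:
```python
from h import *
np.set_printoptions(precision=1,suppress=True)
d=load('w3')
for p in((130,208),(247,208),(365,211),(482,210),(597,211),(143,472),(473,474),(581,472)):print(onz(d,250+p[0]/4.7,120+p[1]/3.53,73,True))
```

```text
[ 504.1 -189.8   73. ]
[ 526.3 -189.7   73. ]
[ 548.5 -190.2   73. ]
[ 570.6 -189.5   73. ]
[ 592.6 -189.1   73. ]
[ 505.8 -260.    73. ]
[ 571.5 -259.8   73. ]
[ 593.3 -259.    73. ]
```

Call:
step_arm(
  targets=[
    [[0, 0, -0.4, 0, 0, 0, 0], [0, 0, -0.5, 0, 0, 0, 0], [0, 0, -0.4, 0, 0, 0, 0], [0, 0, -0.4, 0, 0, 0, 0], [0, 0, -0.2, 0, 0, 0, 0]],
  ],
)

```text
t: 8.38
ee_pos: [537.8, -225.3, 323.2]
orientation: [-2.207, -2.234, 0.001]
ft_force: [-0.4, 0.2, -0.9]
width: 9.4
grasp_force: 30.0
```

Call:
step_arm(
  targets=[
    [[0, 0, -0.2, 0, 0, 0, 0], [0, 0, -0.2, 0, 0, 0, 0], [0, 0, -0.2, 0, 0, 0, 0], [0, 0, -0.2, 0, 0, 0, 0], [0, 0, 0, 0, 0, 0, 0]],
  ],
)

```text
t: 9.0
ee_pos: [537.6, -225.8, 283.3]
orientation: [-2.207, -2.233, 0.001]
ft_force: [0.8, -0.8, -0.9]
width: 9.5
grasp_force: 30.0
```

Inside the slot with no contact. I'll lower the last ~12 mm.

Call:
step_arm(
  targets=[
    [[0, 0, -0.12, 0, 0, 0, 0], [0, 0, -0.08, 0, 0, 0, 0], [0, 0, -0.04, 0, 0, 0, 0], [0, 0, -0.02, 0, 0, 0, 0], [0, 0, 0, 0, 0, 0, 0]],
  ],
)

```text
t: 9.62
ee_pos: [537.9, -225.9, 271.2]
orientation: [2.209, 2.234, 0.0]
ft_force: [0.1, 0.8, -2.0]
width: 9.7
grasp_force: 30.0
```

Call:
step_arm(
  targets=[
    [[0, 0, -0.02, 0, 0, 0, 0], [0, 0, -0.01, 0, 0, 0, 0], [0, 0, 0, 0, 0, 0, 0.25], [0, 0, 0, 0, 0, 0, 0.5], [0, 0, 0, 0, 0, 0, 0.5]],
  ],
)

```text
t: 10.25
ee_pos: [537.9, -225.9, 269.6]
orientation: [-2.208, -2.234, 0.0]
ft_force: [0.0, -0.1, -0.2]
width: 36.0
grasp_force: 0.0
```

Call:
step_arm(
  targets=[
    [[0, 0, 0, 0, 0, 0, 0.5], [0, 0, 0, 0, 0, 0, 0.5], [0, 0, 0.2, 0, 0, 0, 0.5], [0, 0, 0.5, 0, 0, 0, 0.5], [0, 0, 0.8, 0, 0, 0, 0.5]],
  ],
)

```text
t: 10.88
ee_pos: [537.5, -225.7, 345.0]
orientation: [-2.207, -2.233, 0.001]
ft_force: [1.9, -0.8, -0.1]
width: 44.1
grasp_force: 0.0
```

Run:
```python
from h import *
grab('wrist','w4');grab('scene','s4');st()
w=load('w4')['p'];s=load('s4')['p']
cv2.imwrite('pics/c4.png',np.hstack([cv2.resize(w[100:400,200:440],(400,500)),cv2.resize(s[210:330,165:261],(400,500))])[:,:,::-1])
```

```text
t 10.97 tcp [ 539.3 -226.4  349.4] grasp [ 540.4 -227.   186.4] z [ 0.0071 -0.0032 -1.    ] yaw_y 0.67 F [ 0.9  0.1 -0.5] M [-0.08  0.06  0.01] w 43.8 g 0.0 q [-0.42  0.43  1.76 -0.    0.94 -0.43]
```

View pics/c4.png

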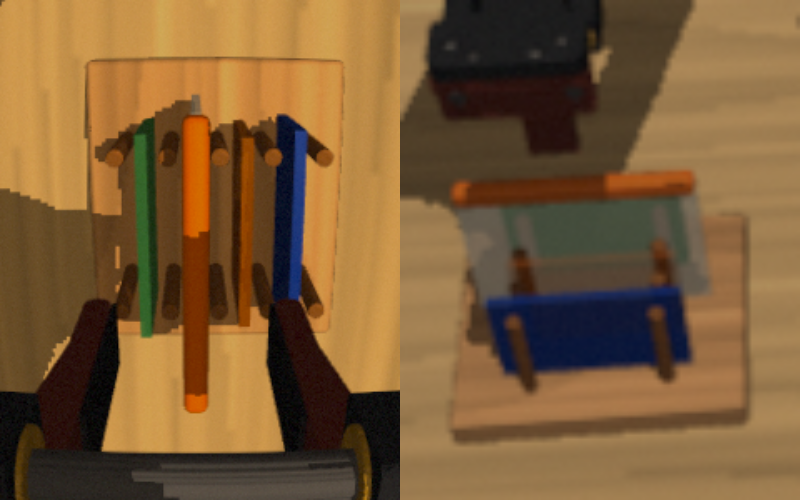

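The shield stands in the free slot between green and amber: bar at crop-left x≈196, with the dowels either side and the panes undisturbed. Next I go above the bit.

Call:
step_arm(
  targets=[
    [[0, 0.4, 0.2, 0, 0, 0.2, 0.6], [0.03, 0.8, 0.2, 0, 0, 0.25, 0.6], [0.03, 0.8, 0, 0, 0, 0.25, 0.6], [0.03, 0.8, 0, 0, 0, 0.25, 0.6], [0.03, 0.8, 0, 0, 0, 0.25, 0.6]],
  ],
)

```text
t: 11.6
ee_pos: [543.0, -43.5, 364.1]
orientation: [-2.11, -2.325, 0.002]
ft_force: [0.3, 0.3, 0.2]
width: 52.7
grasp_force: 0.0
```

Call:
step_arm(
  targets=[
    [[0.03, 0.8, 0, 0, 0, 0.25, 0.6], [0.03, 0.8, 0, 0, 0, 0.25, 0.6], [0.03, 0.8, 0, 0, 0, 0.25, 0.6], [0.03, 0.8, 0, 0, 0, 0.25, 0.6], [0.03, 0.8, 0, 0, 0, 0.2, 0.6]],
  ],
)

```text
t: 12.22
ee_pos: [550.2, 156.3, 363.9]
orientation: [-2.011, -2.412, 0.003]
ft_force: [1.0, -0.8, -0.7]
width: 52.6
grasp_force: 0.0
```

Call:
step_arm(
  targets=[
    [[0.05, 0.6, 0, 0, 0, 0.2, 0.6], [0, 0.3, 0, 0, 0, 0, 0.6], [0, 0, 0, 0, 0, 0, 0.6], [0, 0, 0, 0, 0, 0, 0.6], [0, 0, 0, 0, 0, 0, 0.6]],
  ],
)

```text
t: 12.85
ee_pos: [553.9, 198.2, 364.6]
orientation: [-1.998, -2.424, 0.001]
ft_force: [-0.1, 1.2, -0.7]
width: 52.8
grasp_force: 0.0
```

Run:
```python
from h import *
np.set_printoptions(precision=1,suppress=True)
grab('wrist','w5');o,R=st();d=load('w5')
print(proj(d,(554,199.5,138),True))
u,v=map(int,proj(d,(554,199.5,138),True))
h=cv2.cvtColor(d['p'],cv2.COLOR_RGB2HSV);m=cv2.inRange(h,(12,120,100),(25,255,255));k=np.zeros_like(m);k[v-35:v+35,u-35:u+35]=m[v-35:v+35,u-35:u+35]
r=cv2.minAreaRect(cv2.findNonZero(k));print(r,onz(d,*r[0],138,True))
cv2.imwrite('pics/c5.png',d['p'][100:400,150:550,::-1])
```

```text
t 12.90 tcp [553.9 198.2 364.7] grasp [553.9 198.2 201.7] z [-0. -0. -1.] yaw_y 10.99 F [-0.1 -0.4  0.6] M [-0.1  0.1  0. ] w 52.5 g 0.0 q [ 0.3  0.4  1.7 -0.   1.   0.1]
(np.float64(315.9399487283897), np.float64(264.2353630292574))
((316.0, 264.0), (38.0, 40.0), 90.0) [554.  199.7 138. ]
```

View pics/c5.png

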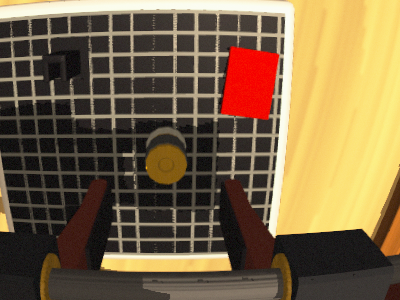

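The bit's brass top sits at crop (166,163), midway between the fingers, and the offcut is clear of them. I'll descend and grip.

Call:
step_arm(
  targets=[
    [[0, 0.03, -0.3, 0, 0, 0, 0.6], [0, 0, -0.4, 0, 0, 0, 0.6], [0, 0, -0.4, 0, 0, 0, 0.6], [0, 0, -0.27, 0, 0, 0, 0.6], [0, 0, -0.1, 0, 0, 0, 0.6]],
  ],
)

```text
t: 13.52
ee_pos: [553.6, 200.4, 289.9]
orientation: [-1.997, -2.424, 0.002]
ft_force: [-0.5, 0.9, -0.2]
width: 52.9
grasp_force: 0.0
```

Call:
step_arm(
  targets=[
    [[0, 0, 0, 0, 0, 0, 0.35], [0, 0, 0, 0, 0, 0, 0.3], [0, 0, 0, 0, 0, 0, 0], [0, 0, 0, 0, 0, 0, 0], [0, 0, 0, 0, 0, 0, 0]],
  ],
)

```text
t: 14.15
ee_pos: [553.6, 200.6, 291.7]
orientation: [-1.997, -2.425, 0.0]
ft_force: [-3.5, -0.7, 5.6]
width: 24.8
grasp_force: 30.0
```

```bash
python3 -c "
from h import *
st()"
```

```text
t 14.15 tcp [553.6 200.6 291.7] grasp [553.6 200.6 128.7] z [-4.e-04 -0.e+00 -1.e+00] yaw_y 11.06 F [-3.5 -0.7  5.6] M [-0.2   0.69  0.01] w 24.8 g 30.0 q [0.33 0.52 1.78 0.   0.84 0.13]
```

Call:
step_arm(
  targets=[
    [[0.227, 0.044, -0.006, -0.19, 0.98, 0, 0], [0.227, 0.044, -0.022, -0.19, 0.98, 0, 0], [0, 0, 0, 0, 0, 0, 0], [0, 0, 0, 0, 0, 0, 0], [0, 0, 0, 0, 0, 0, 0]],
  ],
)

```text
t: 14.78
ee_pos: [576.9, 205.1, 290.7]
orientation: [-1.939, -2.355, 0.161]
ft_force: [-0.9, -0.4, 5.8]
width: 24.4
grasp_force: 30.0
```

```bash
python3 -c "
from h import *
st()"
```

```text
t 14.78 tcp [576.9 205.1 290.7] grasp [555.1 200.9 129.2] z [-0.1339 -0.0258 -0.9907] yaw_y 11.06 F [-0.9 -0.4  5.8] M [-0.09  0.05 -0.04] w 24.4 g 30.0 q [0.32 0.57 1.69 0.02 1.02 0.11]
```

Call:
step_arm(
  targets=[
    [[-0.227, -0.044, 0.028, 0.19, -0.98, 0, 0], [-0.227, -0.044, 0.012, 0.19, -0.98, 0, 0], [-0.227, -0.044, -0.004, 0.19, -0.98, 0, 0], [-0.227, -0.044, -0.02, 0.19, -0.98, 0, 0], [0, 0, 0, 0, 0, 0, 0]],
  ],
)

```text
t: 15.4
ee_pos: [530.2, 196.1, 290.8]
orientation: [1.938, 2.354, 0.163]
ft_force: [-3.8, -0.5, 4.1]
width: 24.9
grasp_force: 30.0
```

Call:
step_arm(
  targets=[
    [[0.227, 0.044, 0.028, -0.19, 0.98, 0, 0], [0.227, 0.044, 0.012, -0.19, 0.98, 0, 0], [0.227, 0.044, -0.004, -0.19, 0.98, 0, 0], [0.227, 0.044, -0.02, -0.19, 0.98, 0, 0], [0, 0, 0, 0, 0, 0, 0]],
  ],
)

```text
t: 16.02
ee_pos: [577.4, 205.2, 290.9]
orientation: [-1.938, -2.352, 0.165]
ft_force: [-0.5, 0.8, 0.8]
width: 24.4
grasp_force: 30.0
```

```bash
python3 -c "
from h import *
st()"
```

```text
t 16.02 tcp [577.4 205.2 290.9] grasp [555.  200.9 129.5] z [-0.1373 -0.0263 -0.9902] yaw_y 11.05 F [-0.5  0.8  0.8] M [0.04 0.02 0.03] w 24.4 g 30.0 q [0.32 0.57 1.69 0.02 1.02 0.11]
```

Call:
step_arm(
  targets=[
    [[-0.227, -0.044, 0.028, 0.19, -0.98, 0, 0], [-0.227, -0.044, 0.012, 0.19, -0.98, 0, 0], [-0.227, -0.044, -0.004, 0.19, -0.98, 0, 0], [-0.227, -0.044, -0.02, 0.19, -0.98, 0, 0], [0, 0, 0, 0, 0, 0, 0]],
  ],
)

```text
t: 16.65
ee_pos: [530.0, 196.0, 291.5]
orientation: [1.938, 2.354, 0.163]
ft_force: [-0.4, 0.7, -8.3]
width: 25.2
grasp_force: 30.0
```

Call:
step_arm(
  targets=[
    [[0.227, 0.044, 0.028, -0.19, 0.98, 0, 0], [0.227, 0.044, 0.012, -0.19, 0.98, 0, 0], [0.227, 0.044, -0.004, -0.19, 0.98, 0, 0], [0.227, 0.044, -0.02, -0.19, 0.98, 0, 0], [0, 0, 0, 0, 0, 0, 0]],
  ],
)

```text
t: 17.27
ee_pos: [577.3, 205.1, 292.5]
orientation: [-1.937, -2.352, 0.165]
ft_force: [-1.2, 0.6, -4.0]
width: 24.7
grasp_force: 30.0
```

```bash
python3 -c "
from h import *
st()"
```

```text
t 17.27 tcp [577.3 205.1 292.5] grasp [554.9 200.8 131.1] z [-0.1375 -0.0264 -0.9902] yaw_y 11.05 F [-1.2  0.6 -4. ] M [ 0.06 -0.19 -0.  ] w 24.7 g 30.0 q [0.32 0.57 1.69 0.02 1.02 0.11]
```

Call:
step_arm(
  targets=[
    [[-0.227, -0.044, 0.028, 0.19, -0.98, 0, 0], [-0.227, -0.044, 0.012, 0.19, -0.98, 0, 0], [-0.227, -0.044, -0.004, 0.19, -0.98, 0, 0], [-0.227, -0.044, -0.02, 0.19, -0.98, 0, 0], [0, 0, 0, 0, 0, 0, 0]],
  ],
)

```text
t: 17.9
ee_pos: [529.7, 195.9, 293.5]
orientation: [1.938, 2.355, 0.161]
ft_force: [-4.0, 0.3, -6.1]
width: 24.6
grasp_force: 30.0
```

Call:
step_arm(
  targets=[
    [[0.227, 0.044, 0.028, -0.19, 0.98, 0, 0], [0.227, 0.044, 0.012, -0.19, 0.98, 0, 0], [0.227, 0.044, -0.004, -0.19, 0.98, 0, 0], [0.227, 0.044, -0.02, -0.19, 0.98, 0, 0], [0, 0, 0, 0, 0, 0, 0]],
  ],
)

```text
t: 18.52
ee_pos: [577.3, 205.1, 294.4]
orientation: [-1.937, -2.353, 0.165]
ft_force: [-1.9, 0.1, -4.1]
width: 24.6
grasp_force: 30.0
```

Call:
step_arm(
  targets=[
    [[-0.227, -0.044, 0.028, 0.19, -0.98, 0, 0], [-0.227, -0.044, 0.012, 0.19, -0.98, 0, 0], [-0.227, -0.044, -0.004, 0.19, -0.98, 0, 0], [-0.227, -0.044, -0.02, 0.19, -0.98, 0, 0], [0, 0, 0, 0, 0, 0, 0]],
  ],
)

```text
t: 19.15
ee_pos: [529.5, 195.9, 295.3]
orientation: [1.938, 2.355, 0.161]
ft_force: [-6.8, -0.3, -2.5]
width: 25.0
grasp_force: 30.0
```

Run:
```python
from h import *
grab('scene','s6');st()
a=load('scene0')['p'];b=load('s6')['p'];c=lambda p:cv2.resize(p[180:320,340:480],(400,400),interpolation=3)
cv2.imwrite('pics/c6.png',np.hstack([c(a),c(b)])[:,:,::-1])
```

```text
t 19.20 tcp [529.8 196.  295.3] grasp [551.4 200.1 133.8] z [ 0.1322  0.0253 -0.9909] yaw_y 11.08 F [-9.7 -0.9  0.9] M [-0.24  1.77  0.06] w 24.6 g 30.0 q [ 0.34  0.47  1.87 -0.03  0.67  0.17]
```

View pics/c6.png

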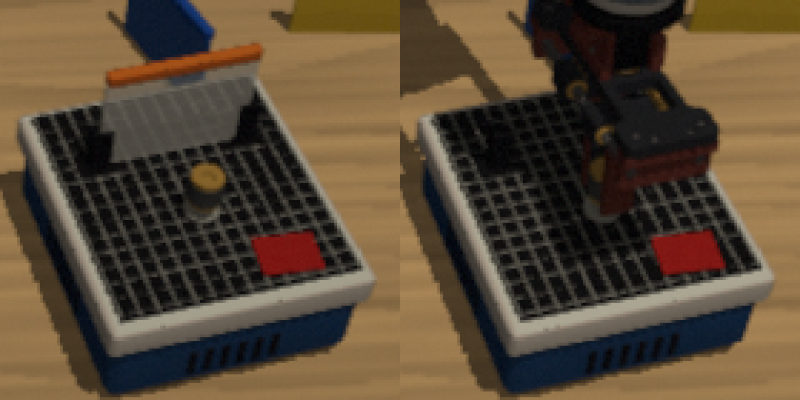

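The grinder and offcut sit exactly where they were and the bit is rising. I'll continue the swings.

Call:
step_arm(
  targets=[
    [[0.225, 0.044, 0.028, -0.19, 0.98, 0, 0], [0.225, 0.044, 0.012, -0.19, 0.98, 0, 0], [0.225, 0.044, -0.004, -0.19, 0.98, 0, 0], [0.225, 0.044, -0.02, -0.19, 0.98, 0, 0], [0, 0, 0, 0, 0, 0, 0]],
  ],
)

```text
t: 19.82
ee_pos: [577.2, 205.1, 296.1]
orientation: [-1.938, -2.353, 0.164]
ft_force: [-1.0, -1.5, -3.5]
width: 24.8
grasp_force: 30.0
```

Call:
step_arm(
  targets=[
    [[-0.227, -0.044, 0.028, 0.19, -0.98, 0, 0], [-0.227, -0.044, 0.012, 0.19, -0.98, 0, 0], [-0.227, -0.044, -0.004, 0.19, -0.98, 0, 0], [-0.227, -0.044, -0.02, 0.19, -0.98, 0, 0], [0, 0, 0, 0, 0, 0, 0]],
  ],
)

```text
t: 20.45
ee_pos: [529.2, 195.9, 297.0]
orientation: [1.938, 2.355, 0.161]
ft_force: [-7.1, -0.4, -3.7]
width: 24.9
grasp_force: 30.0
```

Call:
step_arm(
  targets=[
    [[0.227, 0.044, 0.028, -0.19, 0.98, 0, 0], [0.227, 0.044, 0.012, -0.19, 0.98, 0, 0], [0.227, 0.044, -0.004, -0.19, 0.98, 0, 0], [0.227, 0.044, -0.02, -0.19, 0.98, 0, 0], [0, 0, 0, 0, 0, 0, 0]],
  ],
)

```text
t: 21.08
ee_pos: [577.3, 205.1, 297.8]
orientation: [-1.938, -2.353, 0.163]
ft_force: [-1.7, -1.3, -4.6]
width: 24.8
grasp_force: 30.0
```

Call:
step_arm(
  targets=[
    [[-0.227, -0.044, 0.028, 0.19, -0.98, 0, 0], [-0.227, -0.044, 0.012, 0.19, -0.98, 0, 0], [-0.227, -0.044, -0.004, 0.19, -0.98, 0, 0], [-0.227, -0.044, -0.02, 0.19, -0.98, 0, 0], [0, 0, 0, 0, 0, 0, 0]],
  ],
)

```text
t: 21.7
ee_pos: [529.0, 195.9, 298.6]
orientation: [1.938, 2.355, 0.161]
ft_force: [-8.0, -2.4, -2.0]
width: 24.7
grasp_force: 30.0
```

```bash
python3 -c "
from h import *
st()"
```

```text
t 21.70 tcp [529.  195.9 298.6] grasp [550.9 200.1 137.1] z [ 0.134   0.0258 -0.9906] yaw_y 11.08 F [-8.  -2.4 -2. ] M [-0.4   1.7  -0.03] w 24.7 g 30.0 q [ 0.34  0.46  1.87 -0.03  0.67  0.17]
```

Call:
step_arm(
  targets=[
    [[0.227, 0.044, 0.028, -0.19, 0.98, 0, 0], [0.227, 0.044, 0.012, -0.19, 0.98, 0, 0], [0.227, 0.044, -0.004, -0.19, 0.98, 0, 0], [0.227, 0.044, -0.02, -0.19, 0.98, 0, 0], [0, 0, 0, 0, 0, 0, 0]],
  ],
)

```text
t: 22.32
ee_pos: [577.3, 205.2, 299.6]
orientation: [-1.938, -2.354, 0.163]
ft_force: [-2.2, -0.4, -2.6]
width: 24.8
grasp_force: 30.0
```

Call:
step_arm(
  targets=[
    [[-0.227, -0.044, 0.028, 0.19, -0.98, 0, 0], [-0.227, -0.044, 0.012, 0.19, -0.98, 0, 0], [-0.227, -0.044, -0.004, 0.19, -0.98, 0, 0], [-0.227, -0.044, -0.02, 0.19, -0.98, 0, 0], [0, 0, 0, 0, 0, 0, 0]],
  ],
)

```text
t: 22.95
ee_pos: [528.7, 195.8, 300.2]
orientation: [1.938, 2.354, 0.162]
ft_force: [-8.5, -1.9, -2.2]
width: 25.1
grasp_force: 30.0
```

Call:
step_arm(
  targets=[
    [[0.227, 0.044, 0.028, -0.19, 0.98, 0, 0], [0.227, 0.044, 0.012, -0.19, 0.98, 0, 0], [0.227, 0.044, -0.004, -0.19, 0.98, 0, 0], [0.227, 0.044, -0.02, -0.19, 0.98, 0, 0], [0, 0, 0, 0, 0, 0, 0]],
  ],
)

```text
t: 23.58
ee_pos: [577.0, 205.1, 301.4]
orientation: [-1.939, -2.355, 0.161]
ft_force: [-1.2, -1.0, -1.2]
width: 24.5
grasp_force: 30.0
```

Call:
step_arm(
  targets=[
    [[-0.227, -0.044, 0.028, 0.19, -0.98, 0, 0], [-0.227, -0.044, 0.012, 0.19, -0.98, 0, 0], [-0.227, -0.044, -0.004, 0.19, -0.98, 0, 0], [-0.227, -0.044, -0.02, 0.19, -0.98, 0, 0], [0, 0, 0, 0, 0, 0, 0]],
  ],
)

```text
t: 24.2
ee_pos: [528.7, 195.8, 301.9]
orientation: [1.938, 2.355, 0.162]
ft_force: [-7.8, -1.3, -2.9]
width: 24.7
grasp_force: 30.0
```

```bash
python3 -c "
from h import *
st()"
```

```text
t 24.20 tcp [528.7 195.8 301.9] grasp [550.7 200.1 140.4] z [ 0.1347  0.026  -0.9905] yaw_y 11.10 F [-7.8 -1.3 -2.9] M [-0.44  1.61  0.02] w 24.7 g 30.0 q [ 0.34  0.46  1.87 -0.03  0.68  0.17]
```

Call:
step_arm(
  targets=[
    [[0.225, 0.044, 0.028, -0.19, 0.98, 0, 0], [0.225, 0.044, 0.012, -0.19, 0.98, 0, 0], [0.225, 0.044, -0.004, -0.19, 0.98, 0, 0], [0.225, 0.044, -0.02, -0.19, 0.98, 0, 0], [0, 0, 0, 0, 0, 0, 0]],
  ],
)

```text
t: 24.82
ee_pos: [577.6, 205.5, 303.5]
orientation: [-1.94, -2.355, 0.158]
ft_force: [0.7, 0.7, 0.3]
width: 24.6
grasp_force: 30.0
```

Call:
step_arm(
  targets=[
    [[-0.227, -0.044, 0.028, 0.19, -0.98, 0, 0], [-0.227, -0.044, 0.012, 0.19, -0.98, 0, 0], [-0.227, -0.044, -0.004, 0.19, -0.98, 0, 0], [-0.227, -0.044, -0.02, 0.19, -0.98, 0, 0], [0, 0, 0, 0, 0, 0, 0]],
  ],
)

```text
t: 25.45
ee_pos: [529.5, 196.2, 304.3]
orientation: [1.937, 2.353, 0.166]
ft_force: [-1.1, -0.2, 1.1]
width: 24.8
grasp_force: 30.0
```

Call:
step_arm(
  targets=[
    [[0.227, 0.044, 0.028, -0.19, 0.98, 0, 0], [0.227, 0.044, 0.012, -0.19, 0.98, 0, 0], [0.227, 0.044, -0.004, -0.19, 0.98, 0, 0], [0.227, 0.044, -0.02, -0.19, 0.98, 0, 0], [0, 0, 0, 0, 0, 0, 0]],
  ],
)

```text
t: 26.08
ee_pos: [577.2, 205.3, 304.4]
orientation: [-1.939, -2.354, 0.161]
ft_force: [-0.9, 0.3, -0.4]
width: 24.4
grasp_force: 30.0
```

Call:
step_arm(
  targets=[
    [[-0.227, -0.044, 0.028, 0.19, -0.98, 0, 0], [-0.227, -0.044, 0.012, 0.19, -0.98, 0, 0], [-0.227, -0.044, -0.004, 0.19, -0.98, 0, 0], [-0.227, -0.044, -0.02, 0.19, -0.98, 0, 0], [0, 0, 0, 0, 0, 0, 0]],
  ],
)

```text
t: 26.7
ee_pos: [529.3, 196.0, 305.2]
orientation: [1.937, 2.354, 0.164]
ft_force: [-0.1, 0.8, -0.7]
width: 24.6
grasp_force: 30.0
```

```bash
python3 -c "
from h import *
st()"
```

```text
t 26.70 tcp [529.3 196.  305.2] grasp [551.5 200.4 143.8] z [ 0.1362  0.0265 -0.9903] yaw_y 11.09 F [-0.1  0.8 -0.7] M [-0.04  0.14  0.02] w 24.6 g 30.0 q [ 0.34  0.45  1.87 -0.03  0.68  0.17]
```

Forces have dropped to the bit's weight, so it is free. I'll lift slightly and straighten.

Call:
step_arm(
  targets=[
    [[0, 0, 0.05, 0, 0, 0, 0], [0, 0, 0.05, 0, 0, 0, 0], [0.227, 0.044, 0.024, -0.19, 0.98, 0, 0], [0.227, 0.044, 0.008, -0.19, 0.98, 0, 0], [0, 0, 0, 0, 0, 0, 0]],
  ],
)

```text
t: 27.32
ee_pos: [554.3, 200.8, 311.7]
orientation: [1.997, 2.424, 0.002]
ft_force: [-0.2, -0.4, -0.1]
width: 24.7
grasp_force: 30.0
```

Call:
step_arm(
  targets=[
    [[0, 0, 0, 0, 0, 0, 0], [0, 0, 0, 0, 0, 0, 0], [0, 0, 0, 0, 0, 0, 0], [0, 0, 0, 0, 0, 0, 0], [0, 0, 0, 0, 0, 0, 0]],
  ],
)

```text
t: 27.95
ee_pos: [553.0, 200.6, 311.6]
orientation: [1.997, 2.425, 0.0]
ft_force: [0.5, -1.9, -0.2]
width: 25.2
grasp_force: 30.0
```

Run:
```python
from h import *
grab('scene','s7');grab('wrist','w7');st();d=load('s7')
for z in(127,132,158):print(z,proj(d,(554,200,z)))
a=d['p'][195:275,370:450];b=load('w7')['p'][220:420,210:410]
cv2.imwrite('pics/c7.png',np.hstack([cv2.resize(a,(400,400),interpolation=3),cv2.resize(b,(400,400),interpolation=3)])[:,:,::-1])
```

```text
t 28.05 tcp [553.1 200.6 311.6] grasp [553.1 200.6 148.6] z [ 0. -0. -1.] yaw_y 11.06 F [ 0.9 -0.1 -1.3] M [-0.05  0.02 -0.03] w 24.9 g 30.0 q [ 0.33  0.49  1.77 -0.    0.88  0.13]
127 (np.float64(412.0035858645286), np.float64(244.13199337653165))
132 (np.float64(412.33518096088073), np.float64(242.52858687047626))
158 (np.float64(414.09474934970984), np.float64(234.02030845039428))
```

View pics/c7.png

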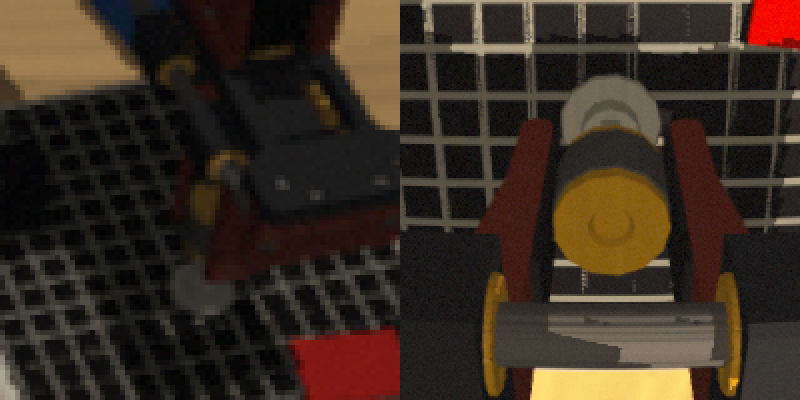

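Run:
```python
from h import *
d=load('w7');f=lambda u,v:(210+(u-400)/2,220+v/2)
print(f(612,222))
for z in range(154,166,2):print(z,proj(d,(553.5,200.2,z),True))
h=cv2.cvtColor(d['p'],cv2.COLOR_RGB2HSV);m=cv2.inRange(h,(12,120,60),(28,255,255));k=np.zeros_like(m);k[300:362,282:350]=m[300:362,282:350]
r=cv2.minAreaRect(cv2.findNonZero(k));print(r)
# apparent width vs height
for z in(156,158,160,162):
  a=np.radians(11);e=12.5*np.array([np.cos(a),np.sin(a),0]);c=np.array((553.5,200.2,z));print(z,proj(d,c+e,True)[0]-proj(d,c-e,True)[0])
```

```text
(316.0, 331.0)
154 (np.float64(315.8264367751688), np.float64(326.38532563776994))
156 (np.float64(315.83080619154555), np.float64(328.78170869934405))
158 (np.float64(315.8352633588641), np.float64(331.2301622449109))
160 (np.float64(315.8398105204407), np.float64(333.73218243012815))
162 (np.float64(315.8444499743283), np.float64(336.2893121602248))
164 (np.float64(315.84918407334493), np.float64(338.9031421751625))
((315.5, 330.5), (53.0, 59.0), 90.0)
156 58.849794967331604
158 59.517465242204196
160 60.19863188871511
162 60.8936400794538
```

Call:
step_arm(
  targets=[
    [[0, 0, 0.03, 0, 0, 0, 0], [0, 0, 0, 0, 0, 0, 0], [0, 0, 0, 0, 0, 0, 0], [0, 0, 0, 0, 0, 0, 0], [0, 0, 0, 0, 0, 0, 0]],
  ],
)

```text
t: 28.68
ee_pos: [553.1, 200.6, 313.0]
orientation: [-1.997, -2.425, 0.0]
ft_force: [-0.5, -0.8, -0.1]
width: 24.8
grasp_force: 30.0
```

```bash
python3 -c "
from h import *
grab('top','t8');a=load('top0')['p'].astype(int);b=load('t8')['p'].astype(int)
for n,(x0,y0,x1,y1) in dict(panes=(375,190,450,260),foil=(310,160,342,190),cutter=(320,222,335,282),jar=(138,205,175,240),spool=(490,215,522,245),tray_left=(203,180,222,280),offcut=(216,187,240,204)).items(): print(n,(abs(a-b)[y0:y1,x0:x1].max(2)>60).sum())
st();print(ctrl.close_job())"
```

```text
panes 403
foil 0
cutter 0
jar 1
spool 0
tray_left 628
offcut 334
t 28.73 tcp [553.1 200.6 313. ] grasp [553.1 200.6 150. ] z [-1.e-04 -0.e+00 -1.e+00] yaw_y 11.06 F [-0.1 -0.7 -1.1] M [-0.08  0.03  0.04] w 24.7 g 30.0 q [ 0.33  0.49  1.77 -0.    0.88  0.13]
the job is handed in; nothing more can be done
None
```

I handed the job in at 28.7 s. The shield stands in the rack's free slot, and the bit came off by rocking and is held still and upright about 6 mm above the shaft tip. Views taken mid-job showed the panes in place and the grinder and offcut unmoved. A last top-view comparison found no change at the foil roll, cutter, jar or spool. It did flag changed pixels around the tray edge and offcut, probably the arm and its shadow, and at the rack, where the shield now stands; I did not check those further.

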